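# Close the tabletop braai against the rain

## Task

Rain is on the way and the cold tabletop braai on the table has been left open. With the fingertips, gently push its hinged lid down until it is fully shut, and push the vent slide on top of the lid across until it is fully home and covers all the slots. Push only: do not grip or pick up anything, do not throw the lid back or slam it, and leave the tongs, basting brush, glass jar and lighter where they are.

Things in the scene. Friction and masses are not known exactly. Their poses are not given: they have to be found in the camera images.
- braai: Tabletop braai: aluminium tray 225 mm deep (its x) by 340 mm wide (its y), 394 with the end handles, rim 100 mm above the table; fixed in place. Origin: centre of its footprint at table height; x points from its front (robot's side) to its hinge side, y to its left, z up. Centre 0.52 to 0.59 m ahead of the robot, yaw within 0.35 rad.
- lid (a joint): Angle of the braai's lid, rad: 0 is shut, resting on the rim (hard stop); it grows as the front edge rises. Starts half open, 0.75 to 1.25. Friction hinges hold the lid wherever it is left, even nearly shut: it does not fall by itself. About 1 to 6 N, square to the lid near its front edge, pushes it down; the sheet lid flexes 1 to 3 mm at its front edge under such a push.
- lid_hinge (a point): Middle of the lid's hinge line, which runs along the braai's y, at x = 117 mm, z = 102 mm of the braai. The lid is a flat-topped aluminium pan 235 mm deep, 346 mm wide; its flat outer top lies 43 mm out from the hinge line (145 mm above the table when shut). The point turns with the lid: x in the lid's plane, away from its front edge; z square out of its top.
- lid_front (a point): Middle of the front edge of the lid's outer top, 235 mm from the hinge line along the lid. The top is bare flat sheet from this edge back for 80 mm, where the vent's rails begin. A teak grip bar, 160 mm long and 20 mm thick, stands off the lid's front with its axis 36 mm ahead of this edge and 23 mm below the top.
- vent (a joint): How far the vent slide on the lid stands open, m: 0 is home at its hard stop, the plate covering all four slots; at most 0.056, starts 0.035 to 0.055. It slides along the braai's y and is closed by pushing its tab towards the braai's -y (right). It stays where it is left; 2 to 3 N moves it; the tab is springy (about 1 mm at 10 N).
- vent_tab (a point): Middle of the top edge of the slide's upturned tab, on its +y face: a flange 44 mm wide (x), 3 mm thick (y), 20 mm high, at the +y end of a flat 56 x 60 mm plate; 120 mm from the hinge line along the lid; vent home = this face at the braai's y 0. Guide rails 5 mm high, 57 mm clear between, run from y -62 to 62 mm; on the +y side the lid between and beyond them is bare.
- tongs: Stainless steel tongs 250 mm long, lying on the 18 mm thick teak board at the braai's right (-y) side; leave alone. Origin: underside, near the middle.
- brush: Red silicone basting brush, 230 mm long, lying on the same teak board; leave alone. Origin: underside, near the middle.
- jar: Empty clear glass jar, 76 mm across and 100 mm tall, standing on the table at the braai's left (+y) side; leave alone. Origin: centre of underside.
- lighter: Black plastic pocket lighter, 76 by 24 by 13 mm, lying on the table at the braai's left (+y) side; leave alone. Origin: underside, near the middle.

How it is judged:
By the outcome, as a careful person would: the job done as asked, in the order asked, and still so for the second after the job is handed in, with the robot touching nothing.
It also fails if it takes over 50 s, if anything falls off the work surface, if the arm or the gripper's body presses on something with over 40 N, if the wrist force passes 120 N, or if a joint passes its speed limit or range.

## Robot

A 7-joint arm with a two-finger parallel gripper is mounted at the origin on the work surface. World frame = base frame: x ahead of the robot, y to its left, z up, the work surface at z = 0. Lengths are in m, angles in rad, forces in N, time in s.
With the tool pointing down it reaches from about 0.425 to 0.875 m from the base axis. Payload 4.7 kg.
Tool frame: the origin (TCP) lies between the finger pads; the fingertips stand 14 mm ahead of it and the grasp point (between the pads) lies 5 mm behind it; z points along the fingers, y is the line along which they close (so a half turn about z gives the same grasp; the last joint's range is limited). The gripper opens to 87 mm and grips with 3 to 60 N. Pads are 19 mm wide; open, the fingers measure 117 mm over their backs; the gripper's body (75 mm by 190 mm) begins 51 mm behind the grasp point.
Start: joints at [1.187, 0.321, -0.07, 1.45, 0.023, 1.371, -0.057], TCP at [0.252, -0.599, 0.237] pointing down, gripper open.
Joint ranges: [-2.86, 2.86], [-0.3, 2.09], [-1.38, 1.24], [0.06, 2.45], [-1.56, 4.7], [0.09, 2.05], [-2.69, 2.69]. Speed limits (rad/s): [2.57, 2.57, 3.14, 3.14, 3.14, 3.14, 3.14].

## Interface

Orientations are given as a rotation vector (axis times angle).
In Python, from bench import ctrl gives the robot as it stands.
- The arm moves only by the shell command python3 -m inch 'ROWS' [OPENING] [FORCE]. ROWS is JSON, a list of rows, each a list of 6 numbers: the shift along the world's x, y, z in mm, then the turn, a rotation vector about the world's x, y, z in degrees. In form: [[tx, ty, tz, rx, ry, rz], ...]. A call has 1 to 20 rows; each row is the pose to reach, as a shift and turn from the pose commanded when the call began; what a row does not reach only later rows make up. A row lasts 1/8 s, in which the tool goes at most 62.5 mm and 10.7 degrees, less where a joint would pass 70% of its speed; a pose out of reach is approached as far as the arm can. A call with a gripper value outside its range is refused whole. OPENING is the finger opening in mm, from 0 to 87, set as the call begins (- or left out, the last holds). The fingers move at their own pace and stop on an object; FORCE is the grip in N (left out, the last holds). Time passes only in rows, so rows that repeat a pose let the fingers close. It gives the time, the measured TCP pose, the force, the opening and the grip force at its end, in the units of the state.
- ctrl.get_state(): the state, without advancing time (a new reading comes with each control period).
- ctrl.get_image(name): name is "scene" or "top" or "wrist"; returns (picture, depth): 420x560x3 uint8, red, green, blue; 420x560 float32, m along the optical axis (not along the pixel's ray), 0 where there is no reading.
- ctrl.camera_params(name): a dict with "mtx" (3x3 intrinsics, pixels), "T" (4x4, takes a point from camera to world coordinates). Camera axes: x right, y down, z forward; pixel columns grow to the right and rows downward; lengths in m; the calibration is good to about 2 mm. A picture is of the moment at which its call begins: read the wrist's pose just before it. camera_params takes no time and is no camera call; for the wrist camera it gives the pose at the moment of the call.
- ctrl.close_job(): hands the job in; it is judged then, once.
The state is a dict: "time": time; "joint_positions": joint angles; "qd": joint speeds; "joint_torque": joint torques, N m; "position": TCP position; "tool_rot": TCP orientation; "ft_force": force on the tool from outside, world axes, zero at the start; "torque": the same for the moment, N m; "grip_width": opening from 0.0 (shut) to 1.0 (fully open); "grip_force": force on a finger pad.
Only numpy, scipy, OpenCV 4.12 (cv2) and the standard library are available. Lean on these libraries where they do the work, as an engineer would, in place of code of your own. Each camera call takes 0.05 s, during which the arm holds its last target. There are 200 camera calls.

## Working session

There is one attempt and no reset: what is moved stays moved. The work goes in short steps, Python scripts to look and compute and a shell command to move; the robot and the scene stay as the last step left them, time stands still between calls to the robot, and variables do not carry over. Pictures are saved under pics/ and viewed, at most 10 in all, crops included, and the job is handed in when it is done.

```bash
ls; mkdir -p pics; python3 - <<'E'
from bench import ctrl
import cv2,numpy as np
s=ctrl.get_state();print(s)
for n in("scene","top"):
    p,d=ctrl.get_image(n);c=ctrl.camera_params(n)
    cv2.imwrite(f"pics/{n}0.png",p[:,:,::-1]);np.savez(f"{n}0.npz",p=p,d=d,K=c["mtx"],T=c["T"])
    print(n,c["T"].round(3).tolist(),c["mtx"].tolist())
E
```

```text
pics
{'time': 0.0, 'joint_positions': array([ 1.18707605,  0.32181876, -0.07011772,  1.45164441,  0.0225939 ,
        1.37079378, -0.05690863]), 'qd': array([-0.00084165,  0.00131996, -0.00108232,  0.00029708,  0.00077637,
       -0.00282658,  0.00046688]), 'joint_torque': array([ 8.43800026e-04, -4.91284418e+01, -4.03367048e-01, -3.12529171e+01,
       -6.37397985e-02,  4.38465143e-02,  1.52259645e-04]), 'position': array([ 0.2515937 , -0.59877653,  0.23547985]), 'tool_rot': array([-3.07784614e+00, -6.20501053e-01,  7.05453015e-04]), 'ft_force': array([ 0.04845198, -0.20329622, -0.04058199]), 'torque': array([-0.00658971, -0.01968406, -0.00921808]), 'grip_force': 0.0, 'grip_width': 0.9984309238953113}
scene [[-0.989, -0.139, 0.052, 0.528], [-0.148, 0.939, -0.31, 0.269], [-0.005, -0.314, -0.949, 1.0], [0.0, 0.0, 0.0, 1.0]] [[378.88700970462156, 0.0, 278.48480536174344], [0.0, 378.88700970462156, 209.9373323310049], [0.0, 0.0, 1.0]]
top [[0.029, -0.996, 0.081, 0.47], [-1.0, -0.029, 0.004, 0.001], [-0.001, -0.081, -0.997, 1.157], [0.0, 0.0, 0.0, 1.0]] [[448.15039015445365, 0.0, 275.85117984977967], [0.0, 448.15039015445365, 220.0200003075193], [0.0, 0.0, 1.0]]
```

View pics/scene0.png

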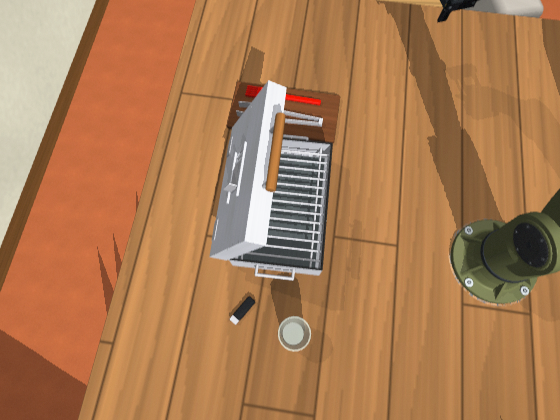

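View pics/top0.png

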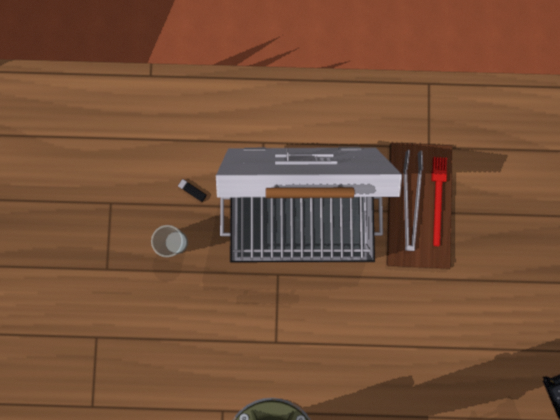

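The scene view shows the lid half open. Its grey top quad has corners at about (268,85) and (212,257), with the white front skirt, the teak bar from (280,115) to (271,190), and the vent tab near (232,187). In the top view the lid's front top edge runs (218,176)–(399,177), the tray's front rim (231,262)–(375,262), and the jar is at (168,241). The lighter is at (193,190) and the board is on the right at columns 388–454.

```bash
cat > h.py <<'E'
import numpy as np,cv2
from scipy.spatial.transform import Rotation as R
def load(n): z=np.load(n);return z["p"],z["d"],z["K"],z["T"]
def cloud(d,K,T):
    v,u=np.indices(d.shape);P=np.stack([(u-K[0,2])/K[0,0]*d,(v-K[1,2])/K[1,1]*d,d],-1)
    return P@T[:3,:3].T+T[:3,3]
E
python3 - <<'E'
from h import *
from scipy.optimize import least_squares
def inpoly(shape,poly):
    m=np.zeros(shape,np.uint8);cv2.fillPoly(m,[np.array(poly)],1);return m>0
for n,poly in(("scene",[(262,105),(268,105),(228,240),(220,240)]),("top",[(228,166),(388,166),(392,174),(226,174)])):
    p,d,K,T=load(n+"0.npz");C=cloud(d,K,T)
    m=inpoly(d.shape,poly)&(d>0);P=C[m]
    w=np.ones(len(P),bool)
    for _ in range(6):
        c=P[w].mean(0);nn=np.linalg.svd(P[w]-c)[2][2];nn*=np.sign(nn[2]);r=(P-c)@nn;w=abs(r)<max(.003,1.0*np.median(abs(r)))
    print(n,"n",nn.round(4),"c",c.round(4),"ang",np.arccos(nn[2]).round(4),"dir",np.arctan2(nn[1],nn[0]).round(4),w.mean().round(2),len(P),r[w].std())
p,d,K,T=load("top0.npz");C=cloud(d,K,T)
for u,v in[(220,174),(397,174),(308,174),(220,180),(397,180),(240,260),(365,260),(233,258),(372,258),(268,192),(352,192),(168,230)]:print((u,v),C[v,u].round(4))
p,d,K,T=load("scene0.npz")
cv2.imwrite("pics/crop.png",cv2.resize(p[70:290,190:350,::-1],None,fx=2.7,fy=2.7,interpolation=cv2.INTER_CUBIC)[:600])
C=cloud(d,K,T)
for u,v in[(326,146),(318,268),(280,118),(272,186),(232,187)]:print((u,v),C[v,u].round(4))
E
```

```text
scene n [0.8962 0.0297 0.4427] c [ 0.6502 -0.027   0.2759] ang 1.1122 dir 0.0331 0.95 1082 0.000559539859492812
top n [0.8981 0.03   0.4387] c [ 0.6382 -0.0558  0.3008] ang 1.1166 dir 0.0334 1.0 1469 0.0003894928881803694
(220, 174) [0.6206 0.1111 0.3269]
(397, 174) [ 0.6293 -0.2191  0.3321]
(308, 174) [ 0.6252 -0.0537  0.328 ]
(220, 180) [0.6094 0.1108 0.3257]
(397, 180) [ 0.619  -0.2206  0.3265]
(240, 260) [0.4582 0.0921 0.0252]
(365, 260) [ 0.4674 -0.2223  0.0245]
(233, 258) [0.4628 0.1074 0.0514]
(372, 258) [ 0.4728 -0.2246  0.0963]
(268, 192) [0.5837 0.0192 0.3653]
(352, 192) [ 0.588  -0.1303  0.3654]
(168, 230) [0.5269 0.2701 0.0535]
(326, 146) [ 0.4778 -0.2263  0.0874]
(318, 268) [0.4623 0.1066 0.1059]
(280, 118) [ 0.5867 -0.1216  0.3662]
(272, 186) [0.5803 0.0189 0.3657]
(232, 187) [ 0.6759 -0.016   0.2393]
```

View pics/crop.png

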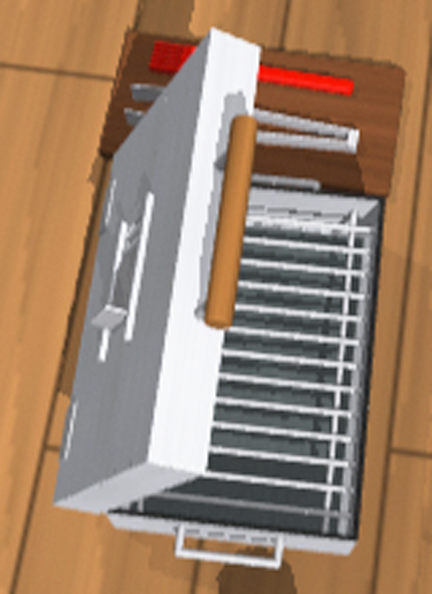

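The crop confirms the geometry. The plane fits give lid angle ≈1.114 rad, yaw ≈0.03, hinge middle ≈(0.688, −0.053), and a vent tab about 37 mm open. I'll go round high with the fingers closed to a point above and behind the lid.

```bash
python3 -m inch '[[0,0,60,0,0,0],[0,0,120,0,0,0],[0,0,180,0,0,0],[0,0,210,0,0,-5],[430,545,210,0,0,-21],[430,545,210,0,0,-21],[430,545,210,0,0,-21],[430,545,210,0,0,-21],[430,545,210,0,0,-21],[430,545,210,0,0,-21],[430,545,210,0,0,-21],[430,545,210,0,0,-21],[430,545,210,0,0,-21],[430,545,210,0,0,-21],[430,545,210,0,0,-21],[430,545,210,0,0,-21],[430,545,210,0,0,-21],[430,545,210,0,0,-21]]' 0 10
python3 - <<'E'
import numpy as np
h=np.array([.688,.102])
for t in [1.114,1.05,.95,.85,.75,.65,.55,.45,.35,.25,.15,.08,.03,0,-.02]:
    s=.213;print(t,(1000*(h+s*np.array([-np.cos(t),np.sin(t)])+.043*np.array([np.sin(t),np.cos(t)])+[.0095,.014])).round(1))
E
```

```text
time: 2.35
position: [0.6812, -0.0563, 0.447]
tool_rot: [3.14, 0.045, 0.0]
ft_force: [-0.3, -0.1, -0.3]
grip_width: 0.006
grip_force: 0.0
1.114 [642.1 326.1]
1.05 [628.8 322.2]
0.95 [608.6 314.3]
0.85 [589.2 304.4]
0.75 [571.  292.7]
0.65 [554.  279.1]
0.55 [538.4 264. ]
0.45 [524.4 247.4]
0.35 [512.2 229.4]
0.25 [501.8 210.4]
0.15 [493.3 190.3]
0.08 [488.6 175.9]
0.03 [485.9 165.4]
0 [484.5 159. ]
-0.02 [483.7 154.7]
```

```bash
python3 -m inch '[[0,0,-30,0,0,0],[0,0,-60,0,0,0],[0,0,-90,0,0,0],[0,0,-121,0,0,0],[-10,0,-121,0,0,0],[-20,0,-121,0,0,0],[-28,0,-121,0,0,0],[-33,0,-121,0,0,0],[-37,0,-121,0,0,0],[-40,0,-121,0,0,0],[-43,0,-122,0,0,0],[-46,0,-123,0,0,0]]'
```

```text
time: 3.85
position: [0.6363, -0.0543, 0.3239]
tool_rot: [3.141, 0.049, 0.003]
ft_force: [3.1, -1.1, 1.1]
grip_width: 0.007
grip_force: 1.7
```

```bash
python3 -m inch '[[-6,0,-2,0,0,0],[-16,0,-6,0,0,0],[-26,0,-10,0,0,0],[-36,0,-15,0,0,0],[-46,0,-20,0,0,0],[-55,0,-25,0,0,0],[-64,0,-31,0,0,0],[-73,0,-38,0,0,0],[-81,0,-45,0,0,0],[-89,0,-52,0,0,0]]'
```

```text
time: 5.1
position: [0.5461, -0.0542, 0.271]
tool_rot: [-3.141, -0.049, 0.001]
ft_force: [1.0, -1.1, 2.3]
grip_width: 0.003
grip_force: 1.0
```

```bash
python3 -m inch '[[-8,0,-8,0,0,0],[-15,0,-16,0,0,0],[-22,0,-25,0,0,0],[-28,0,-33,0,0,0],[-34,0,-43,0,0,0],[-39,0,-52,0,0,0],[-44,0,-62,0,0,0],[-49,0,-72,0,0,0],[-53,0,-81,0,0,0],[-55,0,-87,0,0,0],[-57,0,-93,0,0,0]]'
```

```text
time: 6.48
position: [0.4895, -0.0541, 0.1782]
tool_rot: [-3.141, -0.049, 0.001]
ft_force: [-0.0, 0.2, 0.9]
grip_width: 0.005
grip_force: 0.5
```

```bash
python3 -m inch '[[-1,0,-3,0,0,0],[-2,0,-6,0,0,0],[-2,0,-9,0,0,0],[-3,0,-12,0,0,0],[-3,0,-15,0,0,0],[-4,0,-17,0,0,0],[-4,0,-19,0,0,0]]'
```

```text
time: 7.35
position: [0.4856, -0.0543, 0.1595]
tool_rot: [3.141, 0.049, -0.001]
ft_force: [-0.3, -0.6, 0.3]
grip_width: 0.006
grip_force: 0.5
```

```bash
python3 -m inch '[[0,0,-1,0,0,0],[0,0,-2,0,0,0],[0,0,-3,0,0,0],[0,0,-3,0,0,0]]'
```

```text
time: 7.85
position: [0.4853, -0.0543, 0.1572]
tool_rot: [3.141, 0.049, -0.002]
ft_force: [-4.8, 0.1, 7.3]
grip_width: 0.003
grip_force: 3.6
```

```bash
python3 -m inch '[[0,0,-1,0,0,0],[0,0,-2,0,0,0],[0,0,-2,0,0,0]]'
```

```text
time: 8.22
position: [0.4851, -0.0543, 0.1559]
tool_rot: [3.141, 0.049, -0.003]
ft_force: [-6.6, 0.3, 11.3]
grip_width: 0.002
grip_force: 6.0
```

```bash
python3 -m inch '[[0,0,10,0,0,0],[0,0,40,0,0,0],[0,0,80,0,0,0],[0,30,110,0,0,0],[40,80,110,0,0,0],[83,130,110,0,0,0],[83,170,110,0,0,0],[83,170,110,0,0,0]]'
python3 - <<'E'
from bench import ctrl
from h import *
for n in("scene","top"):
    p,d=ctrl.get_image(n);c=ctrl.camera_params(n);np.savez(n+"1.npz",p=p,d=d,K=c["mtx"],T=c["T"])
    C=cloud(d,c["mtx"],c["T"]);cv2.imwrite(f"pics/{n}1.png",p[:,:,::-1])
    # lid top bare strip behind front edge: plane
    m=(abs(C[...,0]-.485)<.02)&(abs(C[...,1]+.06)<.14)&(abs(C[...,2]-.145)<.02);P=C[m]
    print(n,m.sum(),np.median(P[:,2]))
    m=(C[...,0]>.47)&(C[...,0]<.67)&(abs(C[...,1]+.06)<.15)&(abs(C[...,2]-.145)<.012);P=C[m]
    print(np.linalg.lstsq(np.c_[P[:,:2]-[.57,-.055],np.ones(len(P))],P[:,2],rcond=None)[0].round(4))
    m=(abs(C[...,0]-.57)<.03)&(abs(C[...,1]+.03)<.06)&(C[...,2]>.155)&(C[...,2]<.175)
    print("tab",m.sum(),C[m].round(4)[:12].tolist())
    v,u=np.argwhere(m).mean(0).astype(int) if m.any() else (190,290)
    cv2.imwrite(f"pics/{n}1c.png",cv2.resize(p[max(v-60,0):v+60,max(u-80,0):u+80,::-1],None,fx=5,fy=5,interpolation=cv2.INTER_CUBIC));print(u-80,v-60)
E
```

```text
time: 9.22
position: [0.5683, 0.1213, 0.2642]
tool_rot: [-3.138, -0.062, 0.001]
ft_force: [-0.7, -1.1, 0.4]
grip_width: 0.001
grip_force: 0.0
scene 534 0.1467547114840731
[0.0074 0.0012 0.1472]
tab 0 []
210 130
top 2185 0.14481923421804477
[0.0036 0.0006 0.1454]
tab 41 [[0.5993, -0.0192, 0.1557], [0.5868, -0.0171, 0.1651], [0.5867, -0.0193, 0.1661], [0.5845, -0.0171, 0.165], [0.5847, -0.0194, 0.1641], [0.5817, -0.0171, 0.1706], [0.5825, -0.0195, 0.1634], [0.58, -0.0173, 0.1655], [0.5801, -0.0195, 0.165], [0.5776, -0.0173, 0.1667], [0.5778, -0.0195, 0.1661], [0.5754, -0.0174, 0.1664]]
206 153
```

View pics/scene1.png

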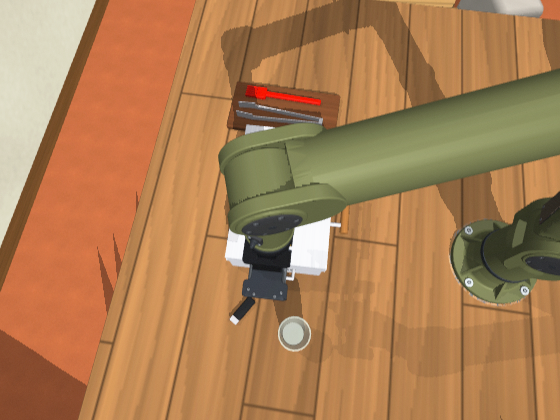

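View pics/top1c.png

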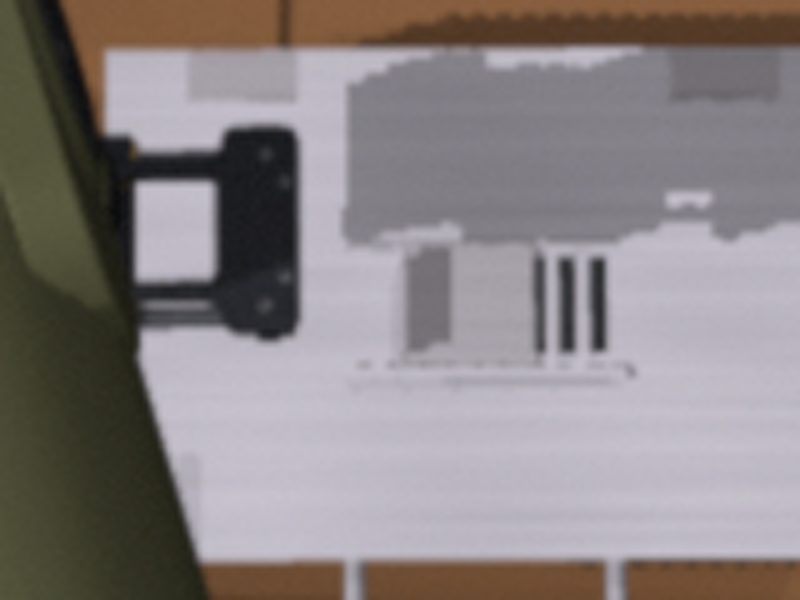

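The lid top is level at 0.145 m. In the crop, the tab is at (405,302), which is world (0.566, −0.018), and three slots are still uncovered. Next I'll bring the closed fingers down on the bare lid to the left of the tab and ease up to it.

```bash
python3 -m inch '[[-1,-45,0,0,0,0],[-1,-91,-30,0,0,0],[-1,-91,-65,0,0,0],[-1,-91,-88,0,0,0],[-1,-91,-97,0,0,0],[-1,-100,-97,0,0,0],[-1,-108,-97,0,0,0],[-1,-114,-97,0,0,0],[-1,-118,-97,0,0,0],[-1,-122,-97,0,0,0],[-1,-126,-97,0,0,0],[-1,-129,-97,0,0,0]]'
```

```text
time: 10.82
position: [0.5679, -0.0124, 0.1676]
tool_rot: [-3.14, -0.05, -0.0]
ft_force: [0.8, 2.5, -0.1]
grip_width: 0.003
grip_force: 1.0
```

```bash
python3 -m inch '[[0,-4,0,0,0,0],[0,-8,0,0,0,0],[0,-12,0,0,0,0],[1,-16,0,0,0,0],[1,-20,0,0,0,0]]'
```

```text
time: 11.45
position: [0.5685, -0.0336, 0.1676]
tool_rot: [3.141, 0.049, -0.001]
ft_force: [-0.6, 2.2, 0.4]
grip_width: 0.005
grip_force: 1.1
```

```bash
python3 -m inch '[[0,-2,0,0,0,0],[0,-4,0,0,0,0],[0,-6,0,0,0,0],[0,-8,0,0,0,0]]'
```

```text
time: 11.95
position: [0.5688, -0.0413, 0.1676]
tool_rot: [3.141, 0.049, -0.0]
ft_force: [-0.9, 2.1, 0.7]
grip_width: 0.005
grip_force: 1.0
```

```bash
python3 -m inch '[[0,-1,0,0,0,0],[0,-2,0,0,0,0],[0,-3,0,0,0,0],[0,-4,0,0,0,0]]'
```

```text
time: 12.45
position: [0.5689, -0.0453, 0.1676]
tool_rot: [3.141, 0.049, 0.0]
ft_force: [-0.2, 2.2, 0.2]
grip_width: 0.003
grip_force: 1.0
```

```bash
python3 -m inch '[[0,-1,0,0,0,0],[0,-2,0,0,0,0],[0,-3,0,0,0,0]]'
```

```text
time: 12.82
position: [0.5689, -0.0477, 0.1676]
tool_rot: [-3.14, -0.05, -0.0]
ft_force: [0.4, 4.4, 0.1]
grip_width: 0.005
grip_force: 2.0
```

```bash
python3 -m inch '[[0,-1,0,0,0,0],[0,-2,0,0,0,0],[0,-2,0,0,0,0]]'
```

```text
time: 13.2
position: [0.5689, -0.0481, 0.1676]
tool_rot: [-3.139, -0.052, -0.0]
ft_force: [0.5, 6.0, 0.4]
grip_width: 0.002
grip_force: 3.2
```

```bash
python3 -m inch '[[0,-2,0,0,0,0],[0,-3,0,0,0,0],[0,-3,0,0,0,0],[0,5,0,0,0,0],[0,25,0,0,0,0]]' && python3 -m inch '[[0,0,40,0,0,0],[0,0,100,0,0,0],[0,0,150,0,0,0],[0,0,200,0,0,0],[-270,-450,200,0,0,0],[-270,-450,200,0,0,0],[-270,-450,200,0,0,0],[-270,-450,200,0,0,0],[-270,-450,200,0,0,0],[-270,-450,200,0,0,0],[-270,-450,200,0,0,0],[-270,-450,200,0,0,0],[-270,-450,200,0,0,0],[-270,-450,200,0,0,0],[-270,-450,200,0,0,0]]'
python3 - <<'E'
from bench import ctrl
from h import *
I=[]
for n in("scene","top"):
    p,d=ctrl.get_image(n);c=ctrl.camera_params(n)
    C=cloud(d,c["mtx"],c["T"])
    m=(C[...,0]>.47)&(C[...,0]<.67)&(abs(C[...,1]+.06)<.15)&(abs(C[...,2]-.145)<.008);P=C[m]
    print(n,np.linalg.lstsq(np.c_[P[:,:2]-[.57,-.055],np.ones(len(P))],P[:,2],rcond=None)[0].round(4))
    m=(abs(C[...,0]-.57)<.03)&(abs(C[...,1]+.05)<.06)&(C[...,2]>.156)&(C[...,2]<.175)
    print("tab",m.sum(),np.median(C[m],0).round(4))
    y,x=(70,190) if n=="scene" else(120,210)
    I.append(cv2.resize(p[y:y+140,x:x+200,::-1],None,fx=2,fy=2,interpolation=cv2.INTER_CUBIC))
    I.append(cv2.resize(p[:,:,::-1],(400,300)))
cv2.imwrite("pics/end.png",np.vstack([np.hstack([cv2.resize(I[0],(400,280)),I[2]]),np.hstack([I[1],I[3]])]))
E
```

```text
time: 13.82
position: [0.5686, -0.0273, 0.1674]
tool_rot: [3.139, 0.044, -0.001]
ft_force: [0.6, -0.4, 0.1]
grip_width: 0.005
grip_force: 0.0
time: 15.7
position: [0.3002, -0.4739, 0.3676]
tool_rot: [-3.141, -0.053, -0.0]
ft_force: [1.4, 0.8, -0.4]
grip_width: 0.01
grip_force: 0.0
scene [ 0.0045 -0.0018  0.1475]
tab 52 [ 0.5656 -0.0581  0.1653]
top [ 0.0035 -0.0002  0.1453]
tab 40 [ 0.5668 -0.0567  0.1647]
```

View pics/end.png

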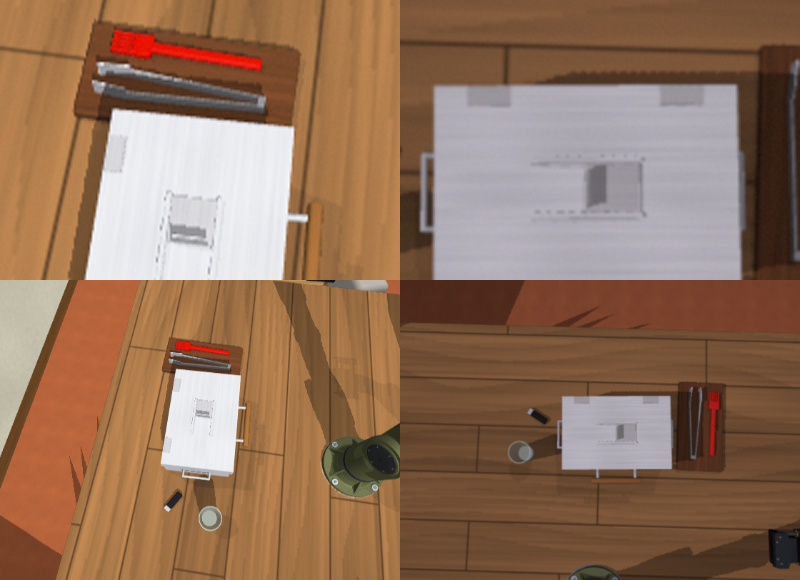

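The end view shows the lid flat and shut. The vent plate is home, with its tab at the lid's midline near (586,188) in the upper-right crop and no slots visible. The tongs, brush, jar and lighter have not moved.

```bash
python3 -c "
from bench import ctrl
print(ctrl.close_job())"
```

```text
the job is handed in; nothing more can be done
None
```

The braai lid is fully shut and the vent slide is home over all its slots. Only the fingertips pushed, nothing else was moved, and the job was handed in at about 16 s.

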